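# Ready the bag sealer for the next batch

## Robot

A 7-joint arm with a two-finger parallel gripper is mounted at the origin on the work surface; the furniture and walls round the work are solid. World frame = base frame: x ahead of the robot, y to its left, z up, the work surface at z = 0. Lengths are in mm, angles in rad, forces in N, time in s.
With the tool pointing down it reaches from about 400 to 900 mm from the base axis. Payload 5.6 kg.
Tool frame: the origin (TCP) lies midway between the tips of the shut fingers; the grasp point (between the pads) lies 19 mm behind it; z points along the fingers, y is the line along which they close (so a half turn about z gives the same grasp; the last joint's range is limited). The gripper opens to 92 mm and grips with 3 to 60 N. Pads are 20 mm wide; open, the fingers measure 128 mm over their backs; the gripper's body (75 mm by 189 mm) begins 69 mm behind the grasp point.
Start: joints at [1.236, 0.468, -0.012, 1.603, 0.006, 1.071, -0.056], TCP at [186.948, -622.543, 214.592] pointing down, gripper open.
Joint ranges: [-2.53, 2.53], [-0.31, 2.02], [-1.57, 1.55], [0.28, 2.44], [-1.29, 4.43], [0.15, 1.84], [-2.92, 2.92]. Speed limits (rad/s): [2.57, 2.57, 3.14, 3.14, 3.14, 3.14, 3.14].

## Interface

Orientations are given as a rotation vector (axis times angle).
In Python, from rig import r, optics, models gives the robot as it stands.
- The arm moves only by the tool arm_command, never from a script. Its argument "steps" is a list of rows, each a list of 3 entries, a list of its own where there are three numbers: the shift along the tool's x, y, z scaled (see below), then the turn about the tool's z scaled (see below), then the closure, from -1 (fully open) to 1 (shut). In form: [[[dx, dy, dz], spin, hand], ...]. A call has 1 to 8 rows; each row shifts and turns the commanded pose from where the row before left it, along the tool's axes as they then stand; what a row does not reach is not made up. The controller multiplies each number of a shift by 0.02 m and each number of a turn by 4 degrees. A row lasts 1/10 s, in which the tool goes at most 50 mm and 8.59 degrees, less where a joint would pass 70% of its speed; a pose out of reach is approached as far as the arm can. A call with a number of a shift or a turn outside -1 to 1 is refused whole. A call with a gripper value outside its range is refused whole. The fingers move at their own pace and stop on an object; "grip_force" is the grip in N (left out, the last holds). Time passes only in rows, so rows that do not move let the fingers close. It gives the time, the measured TCP pose, the force, the opening and the grip force at its end, in the units of the state.
- r.state(): the state, without advancing time (a new reading comes with each control period).
- optics.snapshot(name): name is "side" or "top" or "wrist"; returns the picture (384x512x3 uint8, blue, green, red); there is no depth.
- optics.camera_params(name): a dict with "fx", "fy", "cx", "cy" (pixels), "eye" and "rotation" of the camera in the world. Camera axes: x right, y up, looking along -z (the intrinsics and any distortion apply to the point x, -y, -z); pixel columns grow to the right and rows downward; lengths in mm; the calibration is good to about 2 mm. A picture is of the moment at which its call begins: read the wrist's pose just before it. camera_params takes no time and is no camera call; for the wrist camera it gives the pose at the moment of the call.
- r.finish_job(): hands the job in; it is judged then, once.
Trained networks look in the newest picture that a camera, given by its name, has taken for a name from the list of things; names that differ only in an ending like _2 or _b are one class to them, and where a whole thing is asked for, a point or a joint stands for the part that bears it (a point fixed in the world has none). Each returns a list of dicts, best first, with "confidence" (0 to 1); they miss things now and then, are a little off and sometimes report something else, mostly with a low value. They report only what shows in the picture. A call takes as long as a camera call.
- models.recognise(camera, name): "rect" ([left, top, right, bottom] in pixels, round what is visible of it).
The state is a dict: "time": time; "qpos": joint angles; "qvel": joint speeds; "effort": joint torques, N m; "eef_pos": TCP position; "ee_rot": TCP orientation; "wrist_force": force on the tool from outside, world axes, zero at the start; "torque": the same for the moment, N m; "opening": opening from 0.0 (shut) to 1.0 (fully open); "finger_force": force on a finger pad.
Only numpy, scipy, OpenCV 4.12 (cv2) and the standard library are available. Lean on these libraries where they do the work, as an engineer would, in place of code of your own. Each camera call takes 0.05 s, during which the arm holds its last target. There are 200 camera calls.

## Task

The bag sealer has just been wiped down; get it ready for the next batch. Turn its sealing-time knob until the pointer lines up with the set-point tab on the rim of the dial, leaving the tab where it is, and slide the clear jaw guard to the right until it is fully shut. Do not push the other things on the table about.

Things in the scene. Friction and masses are not known exactly. Their poses are not given: they have to be found in the camera images.
- sealer: White bench bag sealer, fixed: 175 deep (x) x 310 wide (y), flat deck 100 above the table. Origin: centre of its underside; its front (-x) faces the robot, +y is left. Left half: cabinet with a round dial on the deck (axis at x +12, y +80). Right half: sealing bay with two jaws. Guard track along the upper front edge (x -101 to -85). A 36 high pouch rest sticks out to x -149 before the bay.
- knob (a joint): Turn of the sealing-time knob about the vertical, rad: 0 to 4.71 (stops at both ends), grows clockwise seen from above. At 0 the pointer is at 135 degrees counter-clockwise from the sealer's +x (near left, seen by the operator); at 2.356 it points along the sealer's +x. Turns against a constant friction of 0.06 N m and stays where it is left.
- knob_grip (a point): On the knob's axis, 128 above the table, at the height to grip. The black knob has an upright straight wing to grip: 58 long, 14 thick, vertical faces from 111 to 143 above the table, on a round skirt of 62 diameter. The frame turns with the knob: +x lies along the wing towards the pointer, z up.
- knob_pointer (a point): Tip of the knob's pointer, 40 from the axis, 108 above the table; a white line runs along one half of the wing's top and down to this tip. The frame turns with the knob: +x points outward along the pointer.
- tab (a joint): Position of the set-point tab round the dial, same zero and direction as the knob: when both values are equal the pointer stands exactly at the tab. Held by friction (0.25 N m); it is not to be moved.
- tab_tip (a point): Inner tip of the set-point tab, a black clip 14 wide with an arrow point towards the axis, on the rim of the aluminium dial plate (67 radius); the tip is 50.5 from the dial's axis, 106 above the table; the tab's top is 112 above the table.
- guard (a joint): How far the clear jaw guard is open, m: 0 is fully shut (right, in front of the jaws, at the end stop), 0.15 fully open (left, in front of the cabinet). Slides along the sealer's y with about 2 N of friction and stays where it is left.
- guard_grip (a point): On the black grip on the guard's top edge, 136 above the table: a bow handle 64 long (along the track, sealer's y), 10 thick (sealer's x), its bar from 126 to 146 above the table, at x -97 of the sealer; the track plate below it is 107 high. The clear panel below it is 148 wide. Frame parallel to the sealer's.
- pot: Steel pot, 152 diameter, 88 high, loose bystander behind the sealer; origin at the centre of its underside.
- jar: Clear jar with a black lid, 66 diameter, 90 high, loose bystander on the right; origin at the centre of its underside.
- roll: Roll of paper labels lying flat, 68 diameter, 40 high, loose bystander on the right; origin at the centre of its underside.

How it is judged:
By the outcome, as a careful person would: the job done as asked, in the order asked, and still so for the second after the job is handed in, with the robot touching nothing.
It also fails if it takes over 59 s, if anything falls off the work surface, if the arm or the gripper's body presses on something with over 40 N, if the wrist force passes 120 N, or if a joint passes its speed limit or range.

## Working session

There is one attempt and no reset: what is moved stays moved. The work goes in short steps, Python scripts to look and compute and a tool call to move; the robot and the scene stay as the last step left them, time stands still between calls to the robot, and variables do not carry over. Pictures are saved under pics/ and viewed, at most 10 in all, crops included, and the job is handed in when it is done.

Besides the shell and the picture viewer there is one more tool, called after "Emit:" by a JSON object that holds its "api" and its "payload". arm_command: Moves the arm, as the interface text tells. Shifts and turns lie within -1 to 1; 1 stands for 0.02 m of shift or 4 degrees of turn. Its arguments: {"type":"object","properties":{"steps":{"type":"array","items":{"type":"array"}},"grip_force":{"type":"number"}},"required":["steps"]}

```bash
ls; mkdir -p pics; python3 - <<'E'
from rig import r, optics, models
import cv2,numpy as np
for c in ["top","side"]:
    im=optics.snapshot(c); cv2.imwrite(f"pics/{c}0.png",im)
    p=optics.camera_params(c); print(c,p)
    for n in ["sealer","knob_grip","knob_pointer","tab_tip","guard_grip","guard","pot","jar","roll"]:
        d=models.recognise(c,n); print(n,[(np.round(k["rect"]).tolist(),round(k["confidence"],2)) for k in d[:2]])
print(r.state())
E
```

```text
pics
top {'fx': 492.1750071057297, 'fy': 492.1750071057297, 'cx': 254.68962237767641, 'cy': 179.48450172953707, 'eye': array([ 435.45641471,  -92.48439782, 1295.86363259]), 'rotation': array([ 0.13160747, -0.10784123, -1.59756514])}
sealer []
knob_grip [([162.0, 180.0, 188.0, 209.0], 0.73)]
knob_pointer [([165.0, 182.0, 195.0, 208.0], 0.59)]
tab_tip [([177.0, 164.0, 183.0, 173.0], 0.48), ([343.0, 128.0, 373.0, 158.0], 0.32)]
guard_grip [([173.0, 225.0, 229.0, 245.0], 0.93)]
guard [([168.0, 225.0, 232.0, 242.0], 0.97)]
pot [([174.0, 85.0, 229.0, 143.0], 0.81)]
jar [([345.0, 128.0, 376.0, 157.0], 0.89)]
roll [([146.0, 146.0, 284.0, 249.0], 0.71), ([166.0, 185.0, 190.0, 207.0], 0.21)]
side {'fx': 397.6993609962795, 'fy': 397.6993609962795, 'cx': 257.7113025906782, 'cy': 187.78009527921824, 'eye': array([273.40912861, 963.62633391, 596.13277524]), 'rotation': array([ 0.23260235, -1.56506069, -2.38321991])}
sealer []
knob_grip [([230.0, 205.0, 256.0, 227.0], 0.86)]
knob_pointer [([232.0, 202.0, 252.0, 226.0], 0.79)]
tab_tip []
guard_grip [([282.0, 201.0, 293.0, 249.0], 0.77), ([232.0, 204
[... 227 characters left out ...]
ray([ 1.23602574,  0.4674678 , -0.01156653,  1.60269823,  0.0059919 ,
        1.07142481, -0.0563022 ]), 'qvel': array([ 3.76313408e-05,  4.79050294e-04,  9.87129592e-04, -3.31933836e-03,
        1.36298023e-03,  4.95103475e-04, -1.56756753e-03]), 'effort': array([-1.82464673e-04, -5.20411491e+01, -1.27314343e-02, -2.44052696e+01,
       -5.66120062e-02,  1.14705978e-02,  4.05674359e-05]), 'eef_pos': array([ 186.91288307, -622.54965597,  214.61398946]), 'ee_rot': array([ 3.10820131e+00,  4.56514886e-01, -6.27504518e-05]), 'wrist_force': array([-0.33842186, -0.06478963,  0.11536519]), 'torque': array([ 0.02050885, -0.01746318,  0.00946453]), 'finger_force': 0.0, 'opening': 1.0005917453184763}
```

```bash
cat > h.py <<'E'
import numpy as np,cv2
from scipy.spatial.transform import Rotation as R
def ray(p,uv):
    d=np.array([(uv[0]-p['cx'])/p['fx'],-(uv[1]-p['cy'])/p['fy'],-1.])
    return R.from_rotvec(p['rotation']).apply(d)
def at_z(p,uv,z):
    d=ray(p,uv); return p['eye']+d*(z-p['eye'][2])/d[2]
def proj(p,X):
    c=R.from_rotvec(p['rotation']).inv().apply(np.atleast_2d(X)-p['eye'])
    return np.c_[p['cx']+p['fx']*c[:,0]/-c[:,2],p['cy']+p['fy']*c[:,1]/c[:,2]]
E
python3 - <<'E'
import cv2
im=cv2.imread("pics/top0.png")
cv2.imwrite("pics/a.png",cv2.resize(im[70:270,130:390],None,fx=3,fy=3,interpolation=cv2.INTER_CUBIC))
E
python3 - <<'E'
from h import *
from rig import optics
p=optics.camera_params("top");s=optics.camera_params("side")
def tri(a,b):
    A=[];B=[]
    for q,uv in((p,a),(s,b)):
        d=ray(q,uv);d/=np.linalg.norm(d);M=np.eye(3)-np.outer(d,d);A.append(M);B.append(M@q['eye'])
    return np.linalg.solve(sum(A),sum(B))
print(tri((175,194.5),(243,216)),tri((201,235),(287.5,225)))
print(at_z(p,(175,194.5),128),at_z(p,(201,235),136),at_z(p,(180,168.5),110),at_z(p,(201.5,114),88),at_z(p,(360,142.5),90))
E
```

```text
[586.46099768 116.05860571 122.03000571] [485.7989446   58.19416061  86.00907526]
[584.04104558 114.50619534 128.        ] [485.33065498  52.29461617 136.        ] [650.18142297 105.124259   110.        ] [792.94567358  53.24089847  88.        ] [ 705.37614803 -342.64745102   90.        ]
```

View pics/a.png

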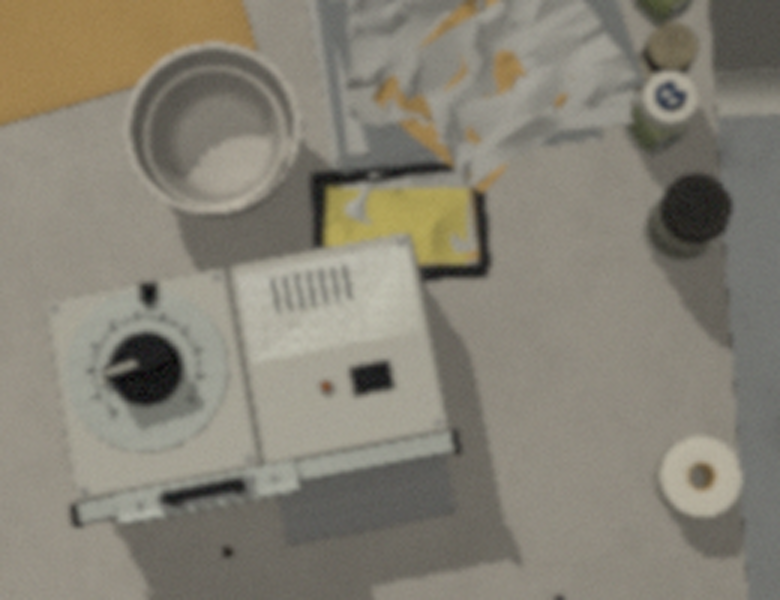

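The picture shows the sealer rotated slightly. In the crop the knob is at about (145,368) with its pointer tip at (105,374) to the left, the tab tip is at (150,303) at the far side, and the guard handle runs (163,497)–(244,486). The guard is open on the left.

```bash
python3 - <<'E'
from h import *
from rig import optics,r
p=optics.camera_params("top")
w=lambda x,y,z:at_z(p,(130+x/3,70+y/3),z)
for n,(x,y,z) in dict(knob=(145,368,143),ptr=(105,374,108),tabtip=(150,303,106),tabo=(150,284,112),hl=(163,497,146),hr=(244,486,146),tl=(75,515,107),tr=(455,440,107),cfl=(52,307,100),cfr=(410,238,100)).items(): print(n,w(x,y,z).round(1))
a,b=w(75,515,107),w(455,440,107); print(np.degrees(np.arctan2(*(a-b)[:2])))
a,b=w(52,307,100),w(410,238,100); print(np.degrees(np.arctan2(*(a-b)[:2])))
c=optics.camera_params("wrist");s=r.state();T=R.from_rotvec(s['ee_rot'])
print(c['fx'],c['cx'],c['cy'],T.inv().apply(c['eye']-s['eef_pos']),(T.inv()*R.from_rotvec(c['rotation'])).as_rotvec())
E
```

```text
knob [586.3 103.9 143. ]
ptr [586.9 142.5 108. ]
tabtip [644.7 105.8 106. ]
tabo [659.4 104.7 112. ]
hl [484.5  89.9 146. ]
hr [491.1  26.9 146. ]
tl [473.9 167.  107. ]
tr [ 524.8 -139.6  107. ]
cfl [644.9 187.8 100. ]
cfr [ 693.4 -109.   100. ]
-9.430414827182178
-9.270152852333961
299.07534236562594 260.1207740691674 188.83678714352507 [  69.60688742   -1.29247489 -170.73915948] [2.08856285 2.08719205 0.26278169]
```

Emit:
{"api": "arm_command", "payload": {"steps": [[[0.98,-0.97,-0.3],0,-1],[[0.98,-0.97,-0.3],0,-1],[[0.98,-0.97,-0.3],0,-1],[[0.98,-0.97,-0.3],0,-1],[[0.98,-0.97,-0.3],0,-1],[[0.98,-0.97,-0.3],0,-1],[[0.98,-0.97,0],0,-1],[[0.98,-0.97,0],0,-1]]}}

```text
time: 1.8
eef_pos: [293.0, -427.9, 251.0]
ee_rot: [3.107, 0.456, 0.001]
wrist_force: [0.1, 0.1, -0.8]
opening: 0.999
finger_force: 0.0
```

Emit:
{"api": "arm_command", "payload": {"steps": [[[0.98,-0.97,0],0,-1],[[0.98,-0.97,0],0,-1],[[0.98,-0.97,0],0,-1],[[0.98,-0.97,0],0,-1],[[0.98,-0.97,0],0,-1],[[0.98,-0.97,0],0,-1],[[0.98,-0.97,0],0,-1],[[0.98,-0.97,0],0,-1]]}}

```text
time: 2.6
eef_pos: [398.5, -234.1, 250.9]
ee_rot: [3.108, 0.456, 0.001]
wrist_force: [0.4, -0.3, -0.0]
opening: 1.0
finger_force: 0.0
```

Emit:
{"api": "arm_command", "payload": {"steps": [[[0.98,-0.97,0],0,-1],[[0.98,-0.97,0],0,-1],[[0.98,-0.97,0],0,-1],[[0.98,-0.97,0],0,-1],[[0.98,-0.97,0],0,-1],[[0.98,-0.97,0],0,-1],[[0.98,-0.97,0],0,-1],[[0.98,-0.97,0],0,-1]]}}

```text
time: 3.4
eef_pos: [504.1, -40.4, 250.8]
ee_rot: [3.108, 0.456, 0.001]
wrist_force: [-0.2, -0.1, 0.6]
opening: 1.002
finger_force: 0.0
```

Emit:
{"api": "arm_command", "payload": {"steps": [[[0.98,-0.97,0],0,-0.2],[[0.98,-0.97,0],0,-0.2],[[0.98,-0.97,0],0,-0.2],[[0.5,-0.5,0],0,-0.2],[[0,0,0],0,-0.2],[[0,0,0],0,-0.2]]}}

```text
time: 4.0
eef_pos: [549.4, 42.8, 250.3]
ee_rot: [3.108, 0.456, -0.001]
wrist_force: [0.4, -1.2, -0.8]
opening: 0.602
finger_force: 0.0
```

```bash
python3 - <<'E'
from rig import r, optics, models
import cv2,numpy as np,pickle
s=r.state();p=optics.camera_params("wrist")
im=optics.snapshot("wrist"); cv2.imwrite("pics/w1.png",im)
pickle.dump(p,open("w1.pkl","wb"))
for n in ["knob_grip","knob_pointer","tab_tip","guard_grip"]:
    print(n,[(np.round(k["rect"]).tolist(),round(k["confidence"],2)) for k in models.recognise("wrist",n)[:2]])
print(s['eef_pos'],s['ee_rot'],s['opening'],p['eye'])
cv2.imwrite("pics/w1b.png",cv2.resize(im,(800,600),interpolation=cv2.INTER_CUBIC))
E
```

```text
knob_grip [([165.0, 88.0, 240.0, 151.0], 0.8)]
knob_pointer [([167.0, 90.0, 241.0, 152.0], 0.95)]
tab_tip [([220.0, 50.0, 235.0, 70.0], 0.74), ([169.0, 91.0, 240.0, 151.0], 0.25)]
guard_grip [([163.0, 205.0, 293.0, 246.0], 0.88)]
[549.43067747  42.77578748 250.33008088] [ 3.10763823e+00  4.55644118e-01 -1.44136402e-03] 0.6018914415214591 [615.85562309  64.11475565 421.00674126]
```

View pics/w1b.png

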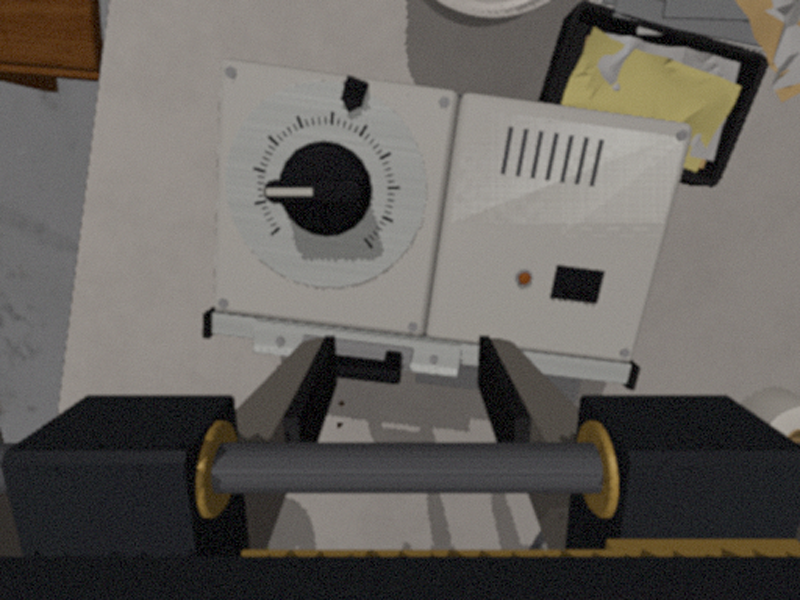

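The wrist view (scaled 1.56×) shows the dial clearly. The pointer tip is at about (266,190), the tab's arrow tip at about (350,112), and the wing's white line runs (266,191)–(312,192). The guard handle is partly hidden at (335–400,367).

```bash
python3 - <<'E'
from h import *
import pickle
p=pickle.load(open("w1.pkl","rb")); im=cv2.imread("pics/w1.png")
k=1.5625
for n,(x,y,z) in dict(ptr=(266,190,108),lineend=(312,191.5,143),tab=(350,112,106),tl=(210,322,107),tr=(633,373,107)).items(): print(n,at_z(p,(x/k,y/k),z).round(1))
# rectify dial plane z=106, 5px/mm? 4 px/mm, 150mm, centred (585,103), up=+x, left=+y
def rect(z,c=(585,103),h=75,s=4):
    n=2*h*s; g=(np.arange(n)/s-h)
    Y,X=np.meshgrid(g,g); P=np.stack([c[0]-X,c[1]-Y,0*X+z],-1).reshape(-1,3)
    uv=proj(p,P).astype(np.float32).reshape(n,n,2)
    return cv2.remap(im,uv[...,0],uv[...,1],cv2.INTER_CUBIC)
q=rect(106); cv2.circle(q,(300,300),3,(0,0,255),1); cv2.circle(q,(300,300),202,(0,0,255),1); cv2.circle(q,(300,300),160,(0,255,0),1)
cv2.imwrite("pics/rect.png",q)
E
```

```text
ptr [580.4 149.  108. ]
lineend [591.2 113.8 143. ]
tab [642.5 109.1 106. ]
tl [480.1 167.5 107. ]
tr [ 529.9 -133.5  107. ]
```

View pics/rect.png

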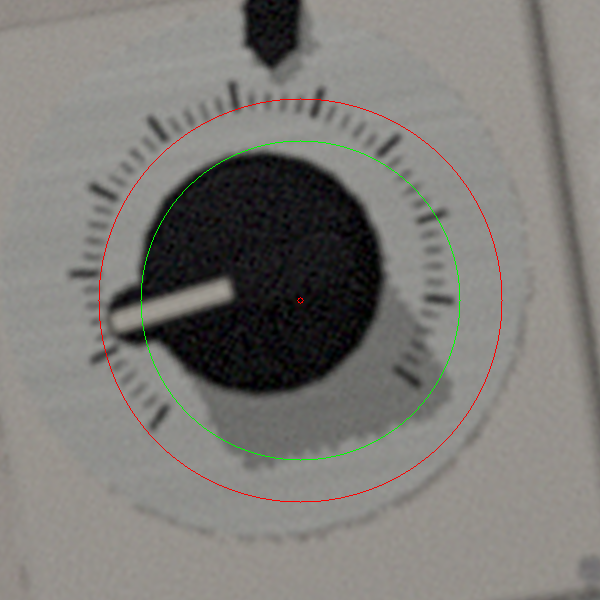

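```bash
python3 - <<'E'
from h import *
import pickle
from scipy.optimize import least_squares as LS
p=pickle.load(open("w1.pkl","rb"));E=p['eye']
def W(u,v,z):
    P=np.array([585-(v/4-75),103-(u/4-75),106.]); return (E+(P-E)*(z-E[2])/(106-E[2]))[:2]
T=np.array([W(*t,102) for t in [(161,415),(105,353),(82,273),(103,190),(157,128),(234,97),(316,102),(388,145),(437,215),(437,299),(407,377)]])
f=lambda q:(q[:2]+q[2]*np.c_[np.cos(q[3]-np.arange(11)*.471239),np.sin(q[3]-np.arange(11)*.471239)]-T).ravel()
o=LS(f,[592,112,45,2.5]);q=o.x;print(q,np.degrees(q[3])-135,np.abs(o.fun).max())
ang=lambda P,c=q[:2]:np.arctan2(P[1]-c[1],P[0]-c[0])
tab=W(270,66,106);pt=W(106,323,108);pe=W(236,288,143)
for n,P in dict(tab=tab,pt=pt,pe=pe).items():print(n,P,np.hypot(*(P-q[:2])),'val',(q[3]-ang(P)),'world deg',np.degrees(ang(P)))
print('skirt centre z108',W(262,272,108))
E
```

```text
[591.78419114 112.90085463  45.18056786   2.51782648] 9.260830926661129 1.1867136909573048
tab [643.5 110.5] 51.77150750578995 val 2.5642171719967255 world deg -2.657990783722754
pt [579.48241168 150.94518493] 39.98380729096715 val 0.6342878904926288 world deg 107.91881180517737
pe [591.27186031 112.55329974] 0.6190939145582817 val 5.063351207805215 world deg -145.84782347304554
skirt centre z108 [592.15146103 112.19279867]
```

Emit:
{"api": "arm_command", "payload": {"steps": [[[1,-0.91,0],0,0.1],[[1,-0.91,0],0,0.1],[[1,-0.91,0],0,0.1],[[0,0,0],-1,0.1],[[0,0,0],-1,0.1],[[0,0,0],-1,0.1],[[0,0,0],-1,0.1],[[0,0,0],-1,0.1]]}}

```text
time: 5.05
eef_pos: [591.6, 112.6, 250.6]
ee_rot: [2.98, 0.992, -0.0]
wrist_force: [-0.1, 0.4, 0.8]
opening: 0.454
finger_force: 0.0
```

Emit:
{"api": "arm_command", "payload": {"steps": [[[0,0,0],-1,0.1],[[0,0,0],-1,0.1],[[0,0,0],-1,0.1],[[0,0,0],-1,0.1],[[0,0,0],-1,0.1],[[0,0,0],-1,0.1],[[0,0,0],-1,0.1],[[0,0,0],-1,0.1]]}}

```text
time: 5.85
eef_pos: [591.6, 112.5, 250.6]
ee_rot: [2.591, 1.775, -0.0]
wrist_force: [-0.3, -0.3, 0.4]
opening: 0.447
finger_force: 0.0
```

Emit:
{"api": "arm_command", "payload": {"steps": [[[0,0,0],-1,0.1],[[0,0,0.5],-1,0.1],[[0,0,0.5],-1,0.1],[[0,0,0.5],-1,0.1],[[0,0,0.5],-1,0.1],[[0,0,0],-1,0.1],[[0,0,0],-1,0.1],[[0,0,0],-1,0.1]]}}

```text
time: 6.65
eef_pos: [591.6, 112.4, 210.5]
ee_rot: [2.002, 2.421, -0.001]
wrist_force: [-0.0, -0.3, 0.2]
opening: 0.452
finger_force: 0.0
```

Emit:
{"api": "arm_command", "payload": {"steps": [[[0,0,0],-1,0.1],[[0,0,0],-0.8,0.1],[[0,0,0],0,0.1],[[0,0,0],0,0.1]]}}

```text
time: 7.05
eef_pos: [591.6, 112.7, 210.5]
ee_rot: [1.851, 2.538, -0.0]
wrist_force: [-1.2, -0.3, 0.4]
opening: 0.449
finger_force: 0.0
```

```bash
cat > st.py <<'E'
from h import *
from rig import r
s=r.state();x=R.from_rotvec(s['ee_rot']).as_matrix()
print(s['time'].__round__(2),s['eef_pos'].round(1),'yaw',np.degrees(np.arctan2(x[1,0],x[0,0])).round(2),'z',x[:,2].round(3),s['qpos'].round(2),s['wrist_force'].round(1),s['torque'].round(2),s['opening'],s['finger_force'])
E
python3 st.py
```

```text
7.05 [591.6 112.7 210.5] yaw 107.79 z [-0. -0. -1.] [ 0.34  0.53 -0.8   1.69  0.42  1.1  -0.27] [-1.2 -0.3  0.4] [ 0.   -0.14  0.02] 0.4493091941699103 0.0
```

Emit:
{"api": "arm_command", "payload": {"steps": [[[0,0,0.9],0,0.1],[[0,0,0.9],0,0.1],[[0,0,0.9],0,0.1],[[0,0,0.9],0,0.1],[[0,0,0.6],0,0.1],[[0,0,0.5],0,0.1],[[0,0,0],0,0.1]]}}

```text
time: 7.75
eef_pos: [591.0, 113.0, 115.4]
ee_rot: [-1.848, -2.539, 0.002]
wrist_force: [0.1, 0.3, 0.4]
opening: 0.449
finger_force: 0.0
```

Emit:
{"api": "arm_command", "payload": {"steps": [[[0,0,0],0,1],[[0,0,0],0,1],[[0,0,0],0,1],[[0,0,0],0,1],[[0,0,0],0,1]], "grip_force": 15}}

```text
time: 8.25
eef_pos: [591.6, 113.3, 117.1]
ee_rot: [1.849, 2.54, -0.0]
wrist_force: [-2.2, -0.8, 4.3]
opening: 0.151
finger_force: 15.0
```

```bash
python3 st.py
```

```text
8.25 [591.6 113.3 117.1] yaw 107.9 z [ 0. -0. -1.] [ 0.29  0.63 -0.73  1.76  0.51  0.94 -0.34] [-2.2 -0.8  4.3] [-0.15  0.38 -0.01] 0.1507193882933015 14.95451733469963
```

Emit:
{"api": "arm_command", "payload": {"steps": [[[0,0,0],0.5,1],[[0,0,0],1,1],[[0,0,0],1,1],[[0,0,0],1,1],[[0,0,0],1,1],[[0,0,0],1,1],[[0,0,0],1,1],[[0,0,0],1,1]]}}

```text
time: 9.05
eef_pos: [592.4, 113.3, 117.2]
ee_rot: [2.445, 1.971, 0.002]
wrist_force: [0.2, -0.3, 2.6]
opening: 0.153
finger_force: 15.0
```

Emit:
{"api": "arm_command", "payload": {"steps": [[[0,0,0],1,1],[[0,0,0],1,1],[[0,0,0],1,1],[[0,0,0],1,1],[[0,0,0],1,1],[[0,0,0],1,1],[[0,0,0],1,1],[[0,0,0],1,1]]}}

```text
time: 9.85
eef_pos: [593.2, 112.8, 117.2]
ee_rot: [2.893, 1.221, 0.005]
wrist_force: [2.4, -1.5, 0.6]
opening: 0.153
finger_force: 15.0
```

Emit:
{"api": "arm_command", "payload": {"steps": [[[0,0,0],1,1],[[0,0,0],1,1],[[0,0,0],1,1],[[0,0,0],1,1],[[0,0,0],1,1],[[0,0,0],1,1],[[0,0,0],1,1],[[0,0,0],1,1]]}}

```text
time: 10.65
eef_pos: [593.6, 112.1, 117.2]
ee_rot: [3.118, 0.375, 0.006]
wrist_force: [3.4, -2.9, 0.9]
opening: 0.151
finger_force: 15.0
```

Emit:
{"api": "arm_command", "payload": {"steps": [[[0,0,0],1,1],[[0,0,0],1,1],[[0,0,0],1,1],[[0,0,0],1,1],[[0,0,0],0.1,1],[[0,0,0],0,1],[[0,0,0],0,1]]}}

```text
time: 11.35
eef_pos: [593.6, 111.7, 117.2]
ee_rot: [3.14, -0.069, 0.006]
wrist_force: [3.3, -4.0, 0.7]
opening: 0.151
finger_force: 15.0
```

```bash
python3 st.py
```

```text
11.35 [593.6 111.7 117.2] yaw -2.51 z [ 0.004 -0.001 -1.   ] [-0.03  0.52 -0.29  1.78  0.19  0.86 -2.02] [ 3.3 -4.   0.7] [-0.83 -0.77 -0.06] 0.1513099129056521 14.968118369579315
```

Turned, yaw −2.5°. Release, rise, and check.

Emit:
{"api": "arm_command", "payload": {"steps": [[[0,0,0],0,0.1],[[0,0,0],0,0.1],[[0,0,0],0,0.1],[[0,0,-0.5],0,0.1],[[0,0,-1],0,0.1],[[0,0,-1],0,0.1],[[-0.5,0,-1],0,0.1],[[-1,0,-1],0,0.1]]}}

```text
time: 12.15
eef_pos: [562.2, 114.8, 207.9]
ee_rot: [-3.14, 0.069, -0.002]
wrist_force: [0.1, -0.9, -0.4]
opening: 0.452
finger_force: 0.0
```

Emit:
{"api": "arm_command", "payload": {"steps": [[[-1,0,-1],0,0.1],[[-1,0,-1],0,0.1],[[-1,0,-0.5],0,0.1],[[0,0,0],0,0.1],[[0,0,0],0,0.1],[[0,0,0],0,0.1]]}}

```text
time: 12.75
eef_pos: [502.2, 117.0, 256.2]
ee_rot: [3.141, -0.069, -0.001]
wrist_force: [-0.1, -0.2, 0.1]
opening: 0.449
finger_force: 0.0
```

```bash
python3 st.py; python3 - <<'E'
from h import *
from rig import r, optics, models
import pickle
p=optics.camera_params("wrist"); im=optics.snapshot("wrist"); cv2.imwrite("pics/w2.png",im)
pickle.dump(p,open("w2.pkl","wb"))
c=(592,112.6);h=75;s=4;n=600;g=np.arange(n)/s-h
Y,X=np.meshgrid(g,g);P=np.stack([c[0]-X,c[1]-Y,0*X+106],-1).reshape(-1,3)
uv=proj(p,P).astype(np.float32).reshape(n,n,2)
q=cv2.remap(im,uv[...,0],uv[...,1],cv2.INTER_CUBIC);cv2.imwrite("pics/rect2.png",q)
print(models.recognise("wrist","guard_grip")[:1])
E
```

```text
12.75 [502.2 117.  256.2] yaw -2.51 z [-0. -0. -1.] [ 0.01  0.22 -0.35  1.86  0.09  1.07 -1.99] [-0.1 -0.2  0.1] [-0.   -0.03  0.04] 0.4490859124947991 0.0
[{'rect': [244.8, 161.7, 379.4, 208.5], 'confidence': 0.57}]
```

View pics/rect2.png

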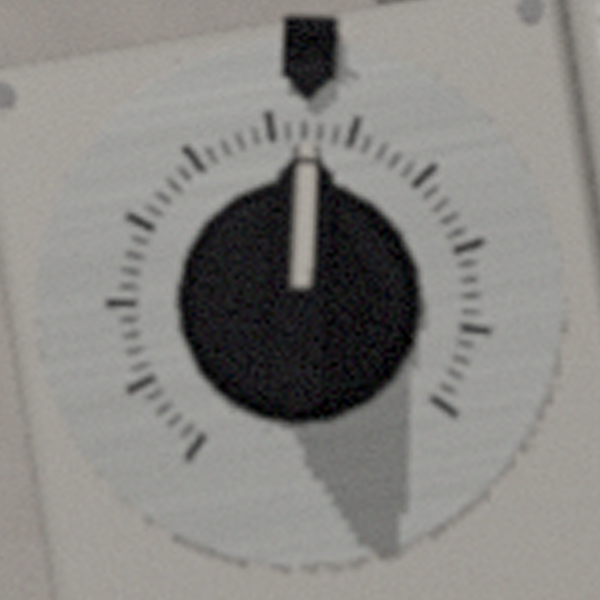

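The picture shows the pointer tip at about (308,142), nearly in line with the tab tip at (309,98). I'll compute the remaining error from the ticks.

```bash
python3 - <<'E'
from h import *
import pickle
from scipy.optimize import least_squares as LS
p=pickle.load(open("w2.pkl","rb"));E=p['eye']
def W(u,v,z):
    P=np.array([592-(v/4-75),112.6-(u/4-75),106.]); return (E+(P-E)*(z-E[2])/(106-E[2]))[:2]
T=np.array([W(*t,102) for t in [(196,446),(141,384),(119,303),(140,222),(195,158),(271,127),(353,131),(427,177),(471,246),(478,329),(444,406)]])
f=lambda q:(q[:2]+q[2]*np.c_[np.cos(q[3]-np.arange(11)*.471239),np.sin(q[3]-np.arange(11)*.471239)]-T).ravel()
o=LS(f,[592,112,45,2.5]);q=o.x;print(q,np.abs(o.fun).max())
ang=lambda P,c=q[:2]:np.arctan2(P[1]-c[1],P[0]-c[0])
for n,P in dict(tab=W(309,99,106),tabc=W(310,40,112),pt=W(308,142,108)).items():print(n,P,np.hypot(*(P-q[:2])),'val',(q[3]-ang(P)))
a,b=W(308,160,140),W(302,288,143)
print('line dir',q[3]-np.arctan2(*(a-b)[::-1]), W(308,160,143),b)
# handle guess vs wrist rect
for z in(136,146):print(at_z(p,(312,185),z))
im=cv2.imread("pics/w2.png"); print(proj(p,[[485,58,146]]))
cv2.imwrite("pics/w2c.png",cv2.resize(im[60:360,60:460],None,fx=2,fy=2,interpolation=cv2.INTER_CUBIC))
E
```

```text
[591.70323757 112.58415099  45.2665867    2.51745242] 0.5309405483446881
tab [642.25 110.35] 50.596112723906714 val 2.5616233607729706
tabc [655.39875686 110.19578426] 63.740281403904284 val 2.5549314869797892
pt [631.12516383 110.62881217] 39.47038915511634 val 2.567012095378932
line dir 2.564944955086234 [620.58433034 111.13302524] [592.27357091 112.46009208]
[498.54397766  66.34663337 136.        ]
[501.04652157  68.02663239 146.        ]
[[322.24646066 200.47679136]]
```

View pics/w2c.png

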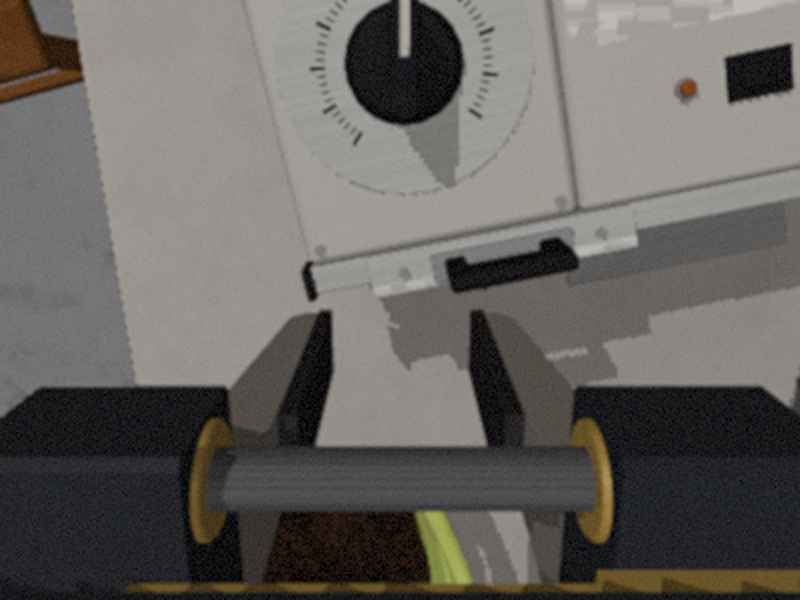

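The knob is aligned to within about 0.005 rad. In the crop the handle's top bar runs from about (450,276) to (577,255), and the guard is still at the left.

```bash
python3 - <<'E'
from h import *
import pickle
p=pickle.load(open("w2.pkl","rb"))
w=np.radians(9.25);M=np.array([[np.cos(w),-np.sin(w)],[np.sin(w),np.cos(w)]])
ax=np.array([591.7,112.6])
for u,v in((449,268),(578,248),(455,290),(577,267),(513,270)):
    P=at_z(p,(60+u/2,60+v/2),146)[:2]; print(P.round(1),'local',(M.T@(P-ax)+[12,80]).round(1))
L=lambda x,y:ax+M@(np.array([x,y])-[12,80])
t=L(-97,0);print('yaxis',M[:,1],'handle at y=55',L(-97,55),L(-97,75))
E
```

```text
[493.2  94.8] local [-88.1  78.3]
[500.5  32.3] local [-90.9  15.4]
[481.8  92.1] local [-99.7  77.4]
[491.   32.5] local [-100.3   17.2]
[490.8  63.6] local [-95.4  47.9]
yaxis [-0.16074257  0.98699637] handle at y=55 [488.13596019  70.40415119] [484.92110887  90.14407852]
```

Emit:
{"api": "arm_command", "payload": {"steps": [[[-0.17,0.92,0],0,0.1],[[-0.17,0.92,0],0,0.1],[[-0.17,0.92,0],0,0.1],[[0,0,0],-1,0.1],[[0,0,0],-1,0.1],[[0,0,0],-1,0.1],[[0,0,0],-1,0.1],[[0,0,0],-1,0.1]]}}

```text
time: 13.65
eef_pos: [489.3, 62.4, 255.8]
ee_rot: [-3.104, -0.482, 0.002]
wrist_force: [-1.2, 0.3, 0.0]
opening: 0.451
finger_force: 0.0
```

Emit:
{"api": "arm_command", "payload": {"steps": [[[0,0,0],-1,0.1],[[0,0,0],-1,0.1],[[0,0,0],-1,0.1],[[0,0,0],-1,0.1],[[0,0,0],-1,0.1],[[0,0,0],-1,0.1],[[0,0,0],-1,0.1],[[0,0,0],-1,0.1]]}}

```text
time: 14.45
eef_pos: [489.3, 62.4, 255.8]
ee_rot: [-2.85, -1.319, 0.002]
wrist_force: [0.3, -0.6, -0.2]
opening: 0.448
finger_force: 0.0
```

Emit:
{"api": "arm_command", "payload": {"steps": [[[0,0,0.5],-1,0.1],[[0,0,0.5],-1,0.1],[[0,0,0.5],-1,0.1],[[0,0,0.5],-1,0.1],[[0,0,0.5],-1,0.1],[[0,0,0.5],-1,0.1],[[0,0,0.5],-1,0.1],[[0,0,0],-1,0.1]]}}

```text
time: 15.25
eef_pos: [488.3, 62.3, 184.5]
ee_rot: [-2.375, -2.052, 0.004]
wrist_force: [-0.3, -1.2, 0.6]
opening: 0.452
finger_force: 0.0
```

Emit:
{"api": "arm_command", "payload": {"steps": [[[0,0,0],-1,0.1],[[0,0,0],-1,0.1],[[0,0,0],-1,0.1],[[0,0,0],-1,0.1],[[0,0,0],-0.4,0.1],[[0,0,0],0,0.1],[[0,0,0],0,0.1]]}}

```text
time: 15.95
eef_pos: [489.1, 62.5, 186.3]
ee_rot: [-2.039, -2.389, 0.0]
wrist_force: [0.3, 0.8, -0.6]
opening: 0.446
finger_force: 0.0
```

```bash
python3 st.py
```

```text
15.95 [489.1  62.5 186.3] yaw 99.04 z [-0.001  0.    -1.   ] [ 0.28  0.3  -0.55  1.98  0.19  0.92 -0.21] [ 0.3  0.8 -0.6] [-0.05 -0.13  0.  ] 0.4461689319445218 0.0
```

Emit:
{"api": "arm_command", "payload": {"steps": [[[0,0,0.9],0,0.1],[[0,0,0.9],0,0.1],[[0,0,0.9],0,0.1],[[0,0,0.6],0,0.1],[[0,0,0],0,0.1]]}}

```text
time: 16.45
eef_pos: [488.0, 62.4, 119.2]
ee_rot: [-2.037, -2.389, 0.003]
wrist_force: [0.7, 0.3, 0.3]
opening: 0.453
finger_force: 0.0
```

Emit:
{"api": "arm_command", "payload": {"steps": [[[0,0,0],0,1],[[0,0,0],0,1],[[0,0,0],0,1],[[0,0,0],0,1],[[0,0,0],0,1]], "grip_force": 20}}

```text
time: 16.95
eef_pos: [489.7, 62.5, 121.1]
ee_rot: [2.037, 2.39, 0.001]
wrist_force: [0.7, 0.1, 1.8]
opening: 0.107
finger_force: 20.0
```

```bash
python3 st.py
```

```text
16.95 [489.7  62.5 121.1] yaw 99.12 z [ 0.001 -0.    -1.   ] [ 0.23  0.39 -0.51  2.03  0.27  0.78 -0.28] [0.7 0.1 1.8] [-0.06 -0.16  0.13] 0.1065166937989116 19.999488294124603
```

Emit:
{"api": "arm_command", "payload": {"steps": [[[-0.6,0,0],0,1],[[-0.7,0,0],0,1],[[-0.7,0,0],0,1],[[-0.7,0,0],0,1],[[-0.7,0,0],0,1],[[-0.7,0,0],0,1],[[-0.6,0,0],0,1],[[-0.3,0,0],0,1]]}}

```text
time: 17.75
eef_pos: [506.1, -38.6, 121.1]
ee_rot: [2.039, 2.387, 0.002]
wrist_force: [0.8, 2.9, 4.9]
opening: 0.11
finger_force: 20.0
```

Emit:
{"api": "arm_command", "payload": {"steps": [[[-0.15,0,0],0,1],[[-0.15,0,0],0,1],[[-0.15,0,0],0,1],[[-0.15,0,0],0,1],[[-0.1,0,0],0,1],[[0,0,0],0,1]]}}

```text
time: 18.35
eef_pos: [508.3, -51.6, 121.1]
ee_rot: [2.038, 2.388, 0.002]
wrist_force: [2.0, 1.3, 5.3]
opening: 0.108
finger_force: 20.0
```

Emit:
{"api": "arm_command", "payload": {"steps": [[[-0.15,0,0],0,1],[[-0.15,0,0],0,1],[[-0.1,0,0],0,1],[[0,0,0],0,1]]}}

```text
time: 18.75
eef_pos: [509.5, -59.0, 121.1]
ee_rot: [2.038, 2.389, 0.002]
wrist_force: [2.7, 1.9, 5.4]
opening: 0.107
finger_force: 20.0
```

Emit:
{"api": "arm_command", "payload": {"steps": [[[-0.1,0,0],0,1],[[-0.1,0,0],0,1],[[0,0,0],0,1]]}}

```text
time: 19.05
eef_pos: [509.5, -59.0, 121.1]
ee_rot: [-2.035, -2.391, -0.006]
wrist_force: [-0.6, 10.5, 7.9]
opening: 0.108
finger_force: 20.0
```

Emit:
{"api": "arm_command", "payload": {"steps": [[[-0.1,0,0],0,1],[[-0.1,0,0],0,1],[[0,0,0],0,1]]}}

```text
time: 19.35
eef_pos: [509.5, -59.2, 121.0]
ee_rot: [-2.03, -2.39, -0.009]
wrist_force: [-1.9, 19.2, 8.6]
opening: 0.107
finger_force: 20.0
```

Emit:
{"api": "arm_command", "payload": {"steps": [[[0.15,0,0],0,1],[[0.1,0,0],0,1],[[0,0,0],0,0.1],[[0,0,0],0,0.1],[[0,0,0],0,0.1],[[0,0,-0.5],0,0.1],[[0,0,-1],0,0.1],[[0,0,-1],0,0.1]]}}

```text
time: 20.15
eef_pos: [508.5, -61.3, 171.3]
ee_rot: [-2.038, -2.39, 0.001]
wrist_force: [0.1, 0.7, -0.1]
opening: 0.449
finger_force: 0.0
```

Emit:
{"api": "arm_command", "payload": {"steps": [[[0,0.5,-1],0,0.1],[[0,1,-1],0,0.1],[[0,1,-1],0,0.1],[[0,1,-0.5],0,0.1],[[0,1,0],0,0.1],[[0,0,0],0,0.1]]}}

```text
time: 20.75
eef_pos: [599.4, -46.5, 241.2]
ee_rot: [2.037, 2.391, 0.002]
wrist_force: [0.1, -0.5, -0.5]
opening: 0.451
finger_force: 0.0
```

```bash
python3 st.py; python3 - <<'E'
from rig import r, optics, models
import cv2,numpy as np
im=optics.snapshot("top")
for n in ["guard_grip","pot","jar","roll"]: print(n,[np.round(k["rect"]).tolist() for k in models.recognise("top",n)[:1]])
cv2.imwrite("pics/a2.png",cv2.resize(im[70:270,130:390],None,fx=3,fy=3,interpolation=cv2.INTER_CUBIC))
E
```

```text
20.75 [599.4 -46.5 241.2] yaw 99.13 z [ 0.002  0.001 -1.   ] [ 0.4   0.41 -0.5   1.68  0.22  1.11  0.  ] [ 0.1 -0.5 -0.5] [-0.04 -0.04  0.01] 0.4505435177213181 0.0
guard_grip [[274.0, 216.0, 279.0, 224.0]]
pot [[173.0, 83.0, 230.0, 139.0]]
jar [[343.0, 130.0, 376.0, 158.0]]
roll [[345.0, 217.0, 377.0, 244.0]]
```

View pics/a2.png

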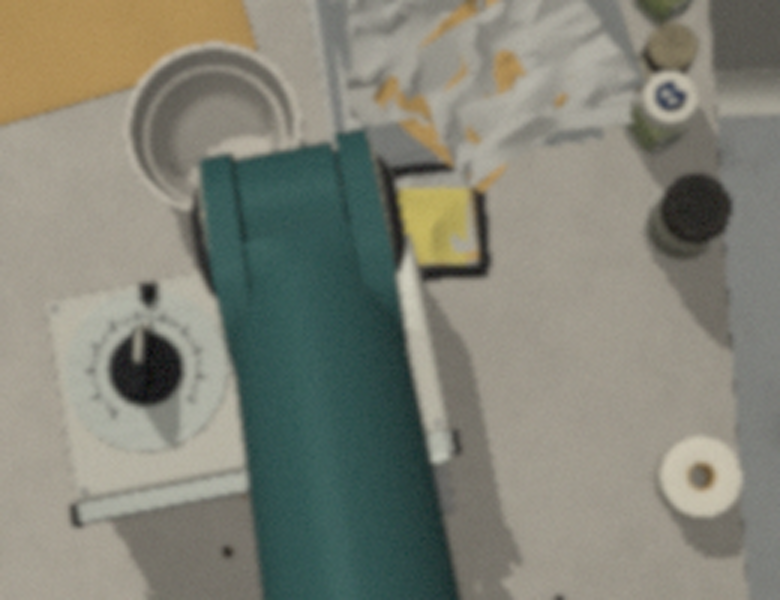

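The knob still points at the tab at crop (149,302), and the pot, jar and roll are where they were. The arm hides the guard, so I'll check it with the wrist camera.

```bash
python3 - <<'E'
from h import *
from rig import r, optics, models
p=optics.camera_params("wrist"); im=optics.snapshot("wrist")
d=models.recognise("wrist","guard_grip")[:1];print(d)
w=np.radians(9.25);M=np.array([[np.cos(w),-np.sin(w)],[np.sin(w),np.cos(w)]])
L=lambda x,y,z:np.r_[np.array([591.7,112.6])+M@(np.array([x,y])-[12,80]),z]
q=proj(p,[L(-97,-76+32,146),L(-97,-76-32,146)]);print(q)
for a in q.astype(int): cv2.circle(im,tuple(map(int,a)),3,(0,0,255),1)
cv2.imwrite("pics/w3.png",cv2.resize(im,(800,600)))
E
```

```text
[{'rect': [157.2, 105.5, 193.0, 246.8], 'confidence': 0.73}]
[[160.9041023  154.62542198]
 [166.64852355 222.30628104]]
```

View pics/w3.png

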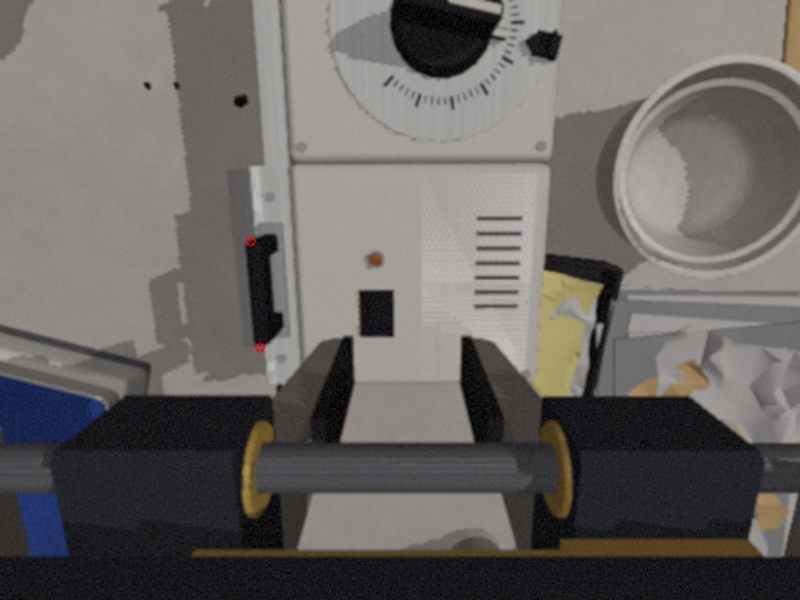

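The handle spans (250,241)–(260,347), exactly on the predicted shut position, and the panel covers the bay right up to the track end. The pointer still lines up with the tab.

```bash
python3 -c "
from rig import r
print(r.finish_job())"
```

```text
the job is handed in; nothing more can be done
None
```

I turned the knob until its pointer lined up with the tab (within about 0.01 rad by camera), then slid the guard right to its end stop. The tab, pot, jar and roll were not moved, and I handed the job in at about 21 s; the hand-in returned no verdict.

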